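# Draw the sample boat out of the boat furnace under its spring flap

### The job

The boat furnace is cold and still has a ceramic sample boat inside, hidden behind the spring flap of its port. Take the boat rake from its bench rest, push the flap in with it, reach over the boat to the back of the chamber, lower the blade behind the boat and draw the boat upright all the way out onto the steel shelf, with the flap riding up on the rake's rod so that it does not come down on the boat. Let the flap swing shut and lay the rake back on its rest the same way round, disturbing nothing else on the bench.

Things in the scene. Friction and masses are not known exactly. Their poses are not given: they have to be found in the camera images.
- furnace: White bench furnace, steel front plate, 210 wide, 250 deep, 250 high, fixed. Origin on the bench (z = 0) straight below the middle of the port, in the plane of the front face; +x points into the furnace, -x straight out of the port, y across, z up. The control panel above the port sticks out 12. A loading shelf stands out in front of the port; a flap hangs in the port.
- port (a point): Floor of the port, mid-width, in the front face (furnace frame 0, 0, 75); axes as the furnace. Chamber: straight tunnel x 0 to 140, 56 wide, 62 high, flat floor at z = 0 here. Loading shelf: steel, flush with that floor, 90 wide, x 0 to -120, its sides and outer end turned up 8.
- flap (a joint): Spring flap angle (rad): 0 hangs shut, grows swinging INTO the furnace, stop 1.5; never outward. Steel, 52 wide, 56 long, 2 thick, hinged on its top edge at port x = 5, z = 59; lower edge 2 above the floor. Closing torque 0.007 N m (shut) to 0.03 (open): under 1 N at the edge. It rides on top of a rod pushed in below it and shuts by itself when that leaves.
- flap_edge (a point): Middle of the flap's free lower edge.
- boat: White ceramic open trough, 70 long (x), 30 wide (y), 14 high, walls and floor 3, 45 g. Origin: centre of its underside, z up. Starts upright on the chamber floor, hidden, in line with the chamber within 0.08 rad and 8 sideways, its centre 50 to 75 inside the front face: rear end 85 to 110 inside, 30 or more free behind it.
- rake: Boat rake, 125 g: steel rod, diameter 8, wooden handle, flat blade. Origin on the rod's axis in the handle; +x along the rod to the blade, z up. Handle 16 wide (y), 22 high (z), x -80 to 50. Rod x 50 to 308. Blade: plate square across the rod, x 306 to 310, 26 wide, reaching from the axis to 22 below. Balances near x = 48. Lies level on the rest, blade hanging down.
- blade (a point): Middle of the lower edge of the rake blade on the face towards the handle (rake frame 306, 0, -22).
- rest: Dark steel bench rest for the rake, fixed. Origin on the bench below the place of the rake's origin; +x the way the rod points. Base plate 200 by 70 by 5. Two bars across it: under the handle at x = -60, top at z = 45; under the rod at x = 110, top at z = 52; free between them. Horns 12 high at their ends, 54 apart inside. Rake in place: rod axis 56 above the bench.
- tile: White ceramic tile, 120 by 120 by 8, fixed on the bench. Origin at the centre of its underside.
- spare_boat: A second boat of the same shape and size, lying on the tile: leave it alone. Origin at the centre of its underside.
- amber_bottle: Amber glass bottle, diameter 66, 140 high, beside the furnace: leave it alone. Origin at the centre of its underside.
- beaker: Small glass beaker, diameter 50, 60 high: leave it alone. Origin at the centre of its underside.
There are look-alikes about, which are no part of the job. Several things have the shape of the rest; the one meant has the colours described above.

How it is judged:
On the way, in this order (a step that is already met when the one before it is completed fails the run):
1. the rake is lifted off its rest (height (world z) of rake above 0.085 m), for 0.1 s.
2. the rake has pushed the flap in and its blade is past the boat, deep in the chamber (value of joint flap above 0.8 rad and x of blade in the frame of port above 0.085 m and z of blade in the frame of port below 0.013 m), for 0.1 s.
3. the boat passes through the port upright while the rake's rod holds the flap up clear of it (x of boat in the frame of port below 0.02 m and value of joint flap above 0.8 rad and angle between boat's own z axis and vertical below 0.25 rad), for 0.05 s.
4. the boat is fully out on the shelf and the flap has swung shut (x of boat in the frame of port below -0.036 m and value of joint flap below 0.08 rad), for 0.2 s.
At the end, for the whole second after the job is handed in: Boat upright and still on the shelf, wholly outside the port (centre 36 to 92 mm in front of the face); flap shut (under 0.08 rad); rake still on both bars of its rest, blade down, the same way round, within 40 mm along, 25 mm across and 5 mm in height of its place (all of step 4 and x of boat in the frame of port above -0.092 m and y of boat in the frame of port between -0.035 and 0.035 m and z of boat in the frame of port between -0.004 and 0.004 m and angle between boat's own z axis and vertical below 0.1 rad and linear speed of each of boat, rake below 0.02 m/s and x of rake in the frame of rest between -0.04 and 0.045 m and y of rake in the frame of rest between -0.025 and 0.025 m and z of rake in the frame of rest between 0.051 and 0.061 m and x of blade in the frame of rest above 0.2 m and angle between rake's own z axis and vertical below 0.25 rad); the robot touches nothing.
It fails at once if the boat is tipped over (angle between boat's own z axis and vertical above 0.5 rad).
It fails at once if the flap comes down on the boat as it passes the port (x of boat in the frame of port between 0 and 0.03 m and value of joint flap below 0.7 rad).
It fails at once if the spare boat is disturbed (distance of spare_boat from where it was at the start of the episode above 0.02 m).
It fails at once if the amber bottle is disturbed (distance of amber_bottle from where it was at the start of the episode above 0.02 m).
It fails at once if the beaker is disturbed (distance of beaker from where it was at the start of the episode above 0.02 m).
It also fails if it takes over 58 s, if anything falls off the work surface, if the arm or the gripper's body presses on something with over 40 N, if the wrist force passes 120 N, or if a joint passes its speed limit or range.

### The arm

A 7-joint arm with a two-finger parallel gripper is mounted at the origin on the work surface. World frame = base frame: x ahead of the robot, y to its left, z up, the work surface at z = 0. Lengths are in m, angles in rad, forces in N, time in s.
With the tool pointing down it reaches from about 0.425 to 1.025 m from the base axis. Payload 9.4 kg.
Tool frame: the origin (TCP) lies at the very end of the fingers, on their centre line; the grasp point (between the pads) lies 19 mm behind it; z points along the fingers, y is the direction in which the jaws open and shut (so a half turn about z gives the same grasp; the last joint's range is limited). The gripper opens to 93 mm and grips with 3 to 60 N. Pads are 15 mm wide; open, the fingers measure 128 mm over their backs; the gripper's body (75 mm by 188 mm) begins 65 mm behind the grasp point.
Start: joints at [-1.304, 0.599, -0.003, 1.599, 0.002, 0.943, -0.08], TCP at [0.244, 0.683, 0.219] pointing down, gripper open.
Joint ranges: [-2.57, 2.57], [-0.35, 1.97], [-1.29, 1.29], [0.11, 2.56], [-1.05, 4.19], [0.11, 1.86], [-2.63, 2.63]. Speed limits (rad/s): [2.22, 2.22, 3.01, 3.01, 3.14, 3.14, 3.14].

### API

Orientations are given as a 3x3 rotation matrix whose columns are the frame's x, y, z axes.
In Python, from cell import monitor, get_image, camera_info, bot gives the robot as it stands.
- The arm moves only by the tool play_rows, never from a script. Its argument "targets" is one flat list of numbers, 5 for each row, row after row: the shift along the tool's x, y, z in m, then the turn about the tool's z in degrees, then the finger opening in m, from 0 to 0.093. In form: [x, y, z, spin, gripper, x, y, z, spin, gripper, ...]. A call has 1 to 5 rows; each row shifts and turns the commanded pose from where the row before left it, along the tool's axes as they then stand; what a row does not reach is not made up. A row lasts 1/10 s, in which the tool goes at most 50 mm and 8.59 degrees, less where a joint would pass 70% of its speed; a pose out of reach is approached as far as the arm can. A call is refused whole if a number of a shift passes 0.05 or a number of a turn 8.59, either way. A call with a gripper value outside its range is refused whole. The fingers move at their own pace and stop on an object; "grip_force" is the grip in N (left out, the last holds). Time passes only in rows, so rows that do not move let the fingers close. It gives the time, the measured TCP pose, the force and the opening at its end, in the units of the state.
- monitor.read_state(): the state, without advancing time (a new reading comes with each control period).
- get_image(name): name is "scene" or "top"; returns the picture (420x560x3 uint8, red, green, blue); there is no depth.
- camera_info(name): a dict with "K" (3x3 intrinsics, pixels), "view" (4x4, takes a point from world to camera coordinates). Camera axes: x right, y down, z forward; pixel columns grow to the right and rows downward; lengths in m; the calibration is good to about 2 mm. A picture is of the moment at which its call begins. camera_info takes no time and is no camera call.
- bot.close_job(): hands the job in, once; it reports no verdict.
The state is a dict: "time_s": time; "qpos": joint angles; "dq": joint speeds; "effort": joint torques, N m; "ee_pos": TCP position; "tool_rot": TCP orientation; "contact_force": force on the tool from outside, world axes, zero at the start; "torque": the same for the moment, N m; "finger_gap": finger opening in m.
Only numpy, scipy, OpenCV 4.12 (cv2) and the standard library are available. Lean on these libraries where they do the work, as an engineer would, in place of code of your own. Each camera call takes 0.05 s, during which the arm holds its last target.

## Working session

There is one attempt and no reset: what is moved stays moved. The work goes in short steps, Python scripts to look and compute and a tool call to move; the robot and the scene stay as the last step left them, time stands still between calls to the robot, and variables do not carry over. Pictures are saved under pics/ and viewed, and the job is handed in when it is done.

Besides the shell and the picture viewer there is one more tool, called after ">>>" in YAML: its name, and indented under it one key for each argument. play_rows: Moves the arm, as the interface text tells. Its arguments: {"type":"object","properties":{"targets":{"type":"array","items":{"type":"number"}},"grip_force":{"type":"number"}},"required":["targets"]}

```bash
mkdir -p pics; python3 - <<'E'
from cell import monitor,get_image,camera_info
import cv2
for n in("scene","top"):
    cv2.imwrite(f"pics/{n}0.png",get_image(n)[:,:,::-1])
    print(n,camera_info(n))
s=monitor.read_state();print(s)
E
```

```text
scene {'K': array([[514.68876072,   0.        , 286.40227248],
       [  0.        , 514.68876072, 210.12079015],
       [  0.        ,   0.        ,   1.        ]]), 'view': array([[-0.12572033,  0.99206281, -0.00240309, -0.08984474],
       [ 0.77508802,  0.09671143, -0.62440809, -0.32530849],
       [-0.61921964, -0.0803634 , -0.78109459,  1.74205879],
       [ 0.        ,  0.        ,  0.        ,  1.        ]])}
top {'K': array([[435.74116115,   0.        , 285.71050838],
       [  0.        , 435.74116115, 207.10795983],
       [  0.        ,   0.        ,   1.        ]]), 'view': array([[-0.00939045, -0.99989669, -0.01088227,  0.13698529],
       [-0.99074869,  0.01077685, -0.13528078,  0.50059722],
       [ 0.13538408,  0.00951125, -0.99074754,  1.20050198],
       [ 0.        ,  0.        ,  0.        ,  1.        ]])}
{'time_s': 0.1, 'qpos': array([-1.3037028 ,  0.60006795, -0.00254797,  1.60001121,  0.00179449,
        0.94292225, -0.07980731]), 'dq': array([ 1.03589894e-03, -1.43824907e-03,  2.30791359e-05, -1.88971228e-03,
       -1.41635016e-03, -3.38415710e-04,  7.28042603e-04]), 'effort': array([ 6.52507719e-03, -7.66565824e+01,  1.50274090e+00, -2.52930647e+01,
       -5.23391843e-02,  1.37611240e-02,  9.38396624e-05]), 'ee_pos': array([0.24423433, 0.68217206, 0.21784358]), 'tool_rot': array([[-9.41500235e-01,  3.37012139e-01, -3.55420391e-04],
       [ 3.37012304e-01,  9.41499259e-01, -1.36089432e-03],
       [-1.24009871e-04, -1.40106337e-03, -9.99999011e-01]]), 'contact_force': array([0.69379121, 0.54352647, 0.56403976]), 'torque': array([ 0.0048336 , -0.02911415, -0.01945758]), 'finger_gap': 0.09264945499402774}
```

View pics/scene0.png

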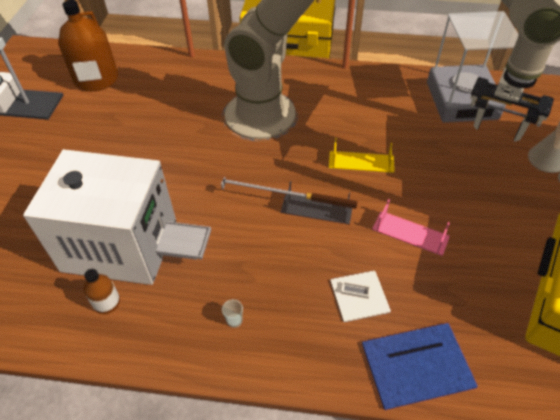

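View pics/top0.png

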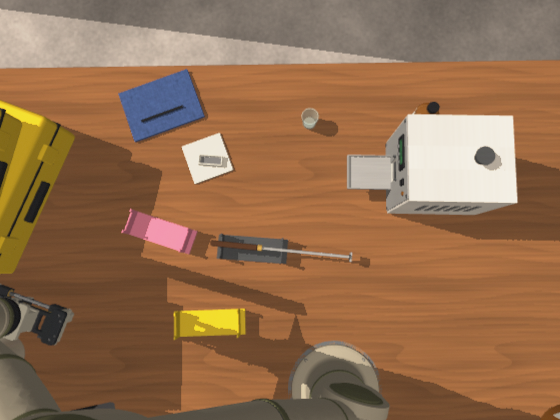

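```bash
cat > h.py <<'E'
import numpy as np,cv2
from cell import monitor,get_image,camera_info
def ray(n,u,v):
    c=camera_info(n);V=c['view'];R=V[:3,:3];t=V[:3,3]
    d=R.T@np.linalg.inv(c['K'])@np.array([u,v,1.]);o=-R.T@t
    return o,d
def onz(n,u,v,z):
    o,d=ray(n,u,v);return o+d*(z-o[2])/d[2]
def proj(n,p):
    c=camera_info(n);q=c['view'][:3,:3]@np.asarray(p)+c['view'][:3,3];q=c['K']@q;return q[:2]/q[2]
def two(a,b):
    (o1,d1),(o2,d2)=ray('scene',*a),ray('top',*b)
    A=np.c_[d1,-d2];s=np.linalg.lstsq(A,o2-o1,rcond=None)[0]
    p,q=o1+s[0]*d1,o2+s[1]*d2
    return (p+q)/2,np.linalg.norm(p-q)
def crop(src,dst,x0,y0,x1,y1,k):
    im=cv2.imread(src)[y0:y1,x0:x1]
    cv2.imwrite(dst,cv2.resize(im,None,fx=k,fy=k,interpolation=cv2.INTER_CUBIC))
E
python3 - <<'E'
from h import *
crop('pics/top0.png','pics/c1.png',200,215,400,285,4)
crop('pics/top0.png','pics/c2.png',335,90,525,230,4)
crop('pics/scene0.png','pics/c3.png',210,165,370,235,5)
crop('pics/scene0.png','pics/c4.png',20,140,220,290,4)
E
```

```text
(no output)
```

View pics/c1.png

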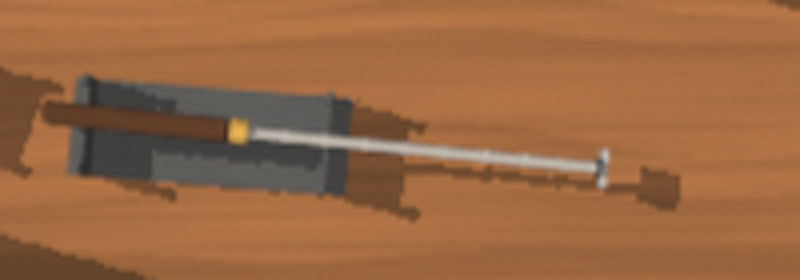

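View pics/c2.png

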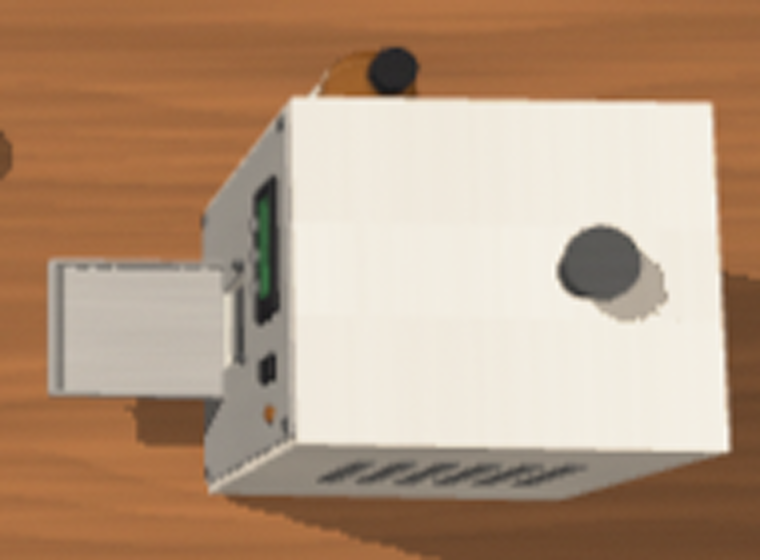

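View pics/c3.png

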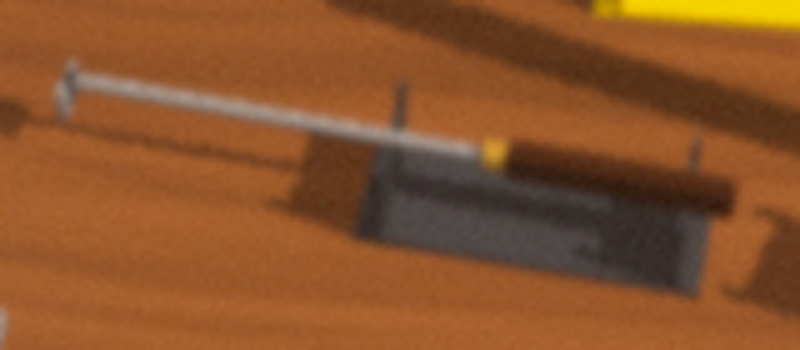

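View pics/c4.png

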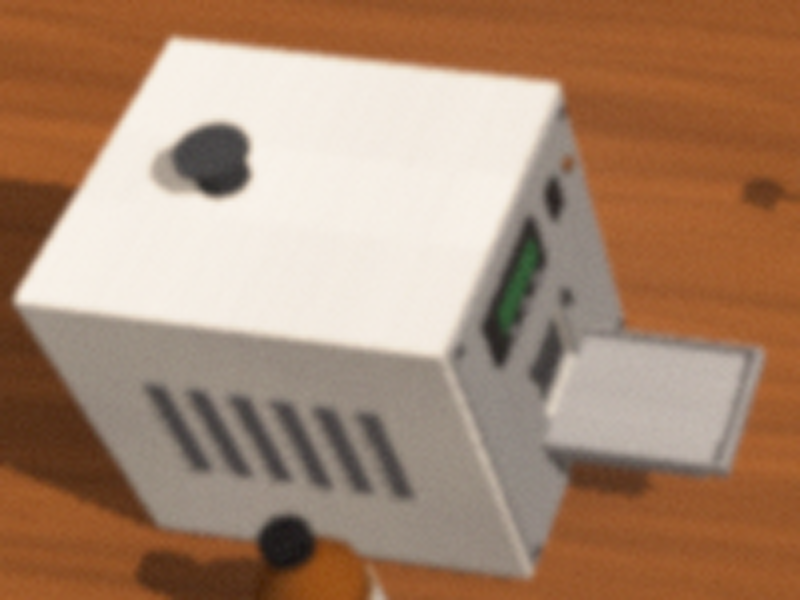

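```bash
python3 - <<'E'
from h import *
np.set_printoptions(precision=4,suppress=True)
c1=lambda x,y:(200+x/4-.375,215+y/4-.375)
c2=lambda x,y:(335+x/4-.375,90+y/4-.375)
c3=lambda x,y:(210+x/5-.4,165+y/5-.4)
c4=lambda x,y:(20+x/4-.375,140+y/4-.375)
# furnace top corners
F=[onz('top',*c2(*p),.25) for p in[(293,97),(713,103),(729,451),(293,441)]]
print('Ftop',*F)
F2=[onz('scene',*c4(*p),.25) for p in[(445,357),(16,302),(172,38),(562,84)]]
print('Fscene',*F2)
S=[onz('top',*c2(*p),.083) for p in[(49,260),(50,394),(225,262),(222,397)]];print('shelf lip',*S)
S=[onz('scene',*c4(*p),.083) for p in[(764,347),(731,472)]];print('shelf scene',*S)
H=onz('top',*c1(44,111),.06);C=onz('top',*c1(238,131),.056);B=onz('top',*c1(601,167),.056)
print('rake handleend,collar,blade',H,C,B)
for nm,a,b in(('blade',(73,80),(601,167)),('collar',(495,155),(238,131)),('hend',(735,196),(44,111))):
    print(nm,two(c3(*a),c1(*b)))
g=cv2.imread('pics/top0.png')
# rod line fit: bright greyish pixels
hsv=cv2.cvtColor(g,cv2.COLOR_BGR2HSV)
m=(hsv[:,:,1]<70)&(hsv[:,:,2]>120);m[:,:262]=0;m[:,348:]=0;m[:244]=0;m[262:]=0
ys,xs=np.nonzero(m);print(len(xs))
P=np.array([onz('top',x,y,.056) for x,y in zip(xs,ys)])[:,:2].astype(np.float32)
vx,vy,x0,y0=cv2.fitLine(P,cv2.DIST_HUBER,0,.01,.01).ravel();print('rod dir',vx,vy,'pt',x0,y0,'ang from -y',np.degrees(np.arctan2(vx,-vy)))
for p in[(83,76),(70,172),(352,98),(343,195)]: print('rest',onz('top',*c1(*p),.05))
E
```

```text
Ftop [ 0.6951 -0.1654  0.25  ] [ 0.688  -0.4155  0.25  ] [ 0.4778 -0.408   0.25  ] [ 0.4865 -0.1555  0.25  ]
Fscene [ 0.6948 -0.1649  0.25  ] [ 0.6875 -0.4159  0.25  ] [ 0.476  -0.4117  0.25  ] [ 0.4847 -0.1589  0.25  ]
shelf lip [ 0.6399 -0.039   0.083 ] [ 0.5459 -0.037   0.083 ] [ 0.637  -0.1603  0.083 ] [ 0.5425 -0.1542  0.083 ]
shelf scene [ 0.5461 -0.0392  0.083 ] [ 0.644  -0.0385  0.083 ]
rake handleend,collar,blade [0.4028 0.3392 0.06  ] [0.388  0.2059 0.056 ] [ 0.361  -0.0428  0.056 ]
blade (array([ 0.361 , -0.0432,  0.0562]), np.float64(0.0008699721954110766))
collar (array([0.3881, 0.2042, 0.0576]), np.float64(0.0033156470952461193))
hend (array([0.403 , 0.338 , 0.0597]), np.float64(0.002368173605607632))
260
rod dir 0.11164534 0.9937481 pt 0.3745061 0.08458811 ang from -y 173.58983
rest [0.4274 0.3142 0.05  ]
rest [0.3612 0.3224 0.05  ]
rest [0.4103 0.1273 0.05  ]
rest [0.3437 0.1342 0.05  ]
```

```bash
cat >> h.py <<'E'
RAKE=np.degrees(np.arctan2(.9937,.1116))   # tool x angle when aligned with rake on rest (pointing backwards)
def plan(tgt,ang,n,g):
    """rows from measured pose to tgt, tool-x heading ang deg (world), tool pointing down"""
    s=monitor.read_state();R=s['tool_rot'];a0=np.degrees(np.arctan2(R[1,0],R[0,0]))
    da=(ang-a0+180)%360-180
    d=(np.asarray(tgt)-s['ee_pos'])
    print('pos',s['ee_pos'].round(4),'ang',round(a0,2),'d',d.round(4),'spin',round(-da,2),'f',s['contact_force'].round(1),'gap',round(s['finger_gap'],4),'t',s['time_s'])
    out=[]
    for i in range(n):
        a=np.radians(a0+da*i/n);x=np.array([np.cos(a),np.sin(a),0]);y=np.array([np.sin(a),-np.cos(a),0])
        st=d/n;out.append([round(st@x,4),round(st@y,4),round(-st[2],4),round(-da/n,2),g])
    print(out)
E
python3 - <<'E'
from h import *
plan([.391,.223,.15],RAKE,15,.06)
print(onz('top',310,115,.06),onz('scene',233,305,.06))
E
```

```text
pos [0.2442 0.6822 0.2178] ang 160.31 d [ 0.1468 -0.4592 -0.0678] spin 76.71 f [0.7 0.5 0.6] gap 0.0926 t 0.1
[[np.float64(-0.0195), np.float64(-0.0255), np.float64(0.0045), np.float64(5.11), 0.06], [np.float64(-0.0217), np.float64(-0.0237), np.float64(0.0045), np.float64(5.11), 0.06], [np.float64(-0.0238), np.float64(-0.0216), np.float64(0.0045), np.float64(5.11), 0.06], [np.float64(-0.0256), np.float64(-0.0194), np.float64(0.0045), np.float64(5.11), 0.06], [np.float64(-0.0272), np.float64(-0.0171), np.float64(0.0045), np.float64(5.11), 0.06], [np.float64(-0.0286), np.float64(-0.0146), np.float64(0.0045), np.float64(5.11), 0.06], [np.float64(-0.0298), np.float64(-0.012), np.float64(0.0045), np.float64(5.11), 0.06], [np.float64(-0.0308), np.float64(-0.0093), np.float64(0.0045), np.float64(5.11), 0.06], [np.float64(-0.0315), np.float64(-0.0065), np.float64(0.0045), np.float64(5.11), 0.06], [np.float64(-0.0319), np.float64(-0.0037), np.float64(0.0045), np.float64(5.11), 0.06], [np.float64(-0.0321), np.float64(-0.0008), np.float64(0.0045), np.float64(5.11), 0.06], [np.float64(-0.0321), np.float64(0.0021), np.float64(0.0045), np.float64(5.11), 0.06], [np.float64(-0.0318), np.float64(0.0049), np.float64(0.0045), np.float64(5.11), 0.06], [np.float64(-0.0312), np.float64(0.0077), np.float64(0.0045), np.float64(5.11), 0.06], [np.float64(-0.0304), np.float64(0.0105), np.float64(0.0045), np.float64(5.11), 0.06]]
[0.76335139 0.05977197 0.06      ] [0.75211676 0.05792283 0.06      ]
```

The three rest shapes in the top view are yellow (210,323), pink (160,232) and dark steel (252,250). The dark one is meant: its colour matches, and crop c1 shows the rake lying on it with the blade at (350,256).

>>> play_rows:
  targets: [-0.02,-0.025,0,5.1,0.06,-0.022,-0.024,0,5.1,0.06,-0.024,-0.022,0,5.1,0.06,-0.026,-0.019,0,5.1,0.06,-0.027,-0.017,0,5.1,0.06]

```text
time_s: 0.6
ee_pos: [0.2949, 0.5279, 0.2183]
tool_rot: [[-0.702, 0.712, -0.0], [0.712, 0.702, -0.001], [-0.0, -0.001, -1.0]]
contact_force: [-0.4, 0.1, -0.3]
finger_gap: 0.0611
```

>>> play_rows:
  targets: [-0.029,-0.015,0,5.1,0.06,-0.03,-0.012,0,5.1,0.06,-0.031,-0.009,0,5.1,0.06,-0.0315,-0.0065,0,5.1,0.06,-0.032,-0.004,0,5.1,0.06]

```text
time_s: 1.1
ee_pos: [0.3441, 0.3741, 0.2185]
tool_rot: [[-0.327, 0.945, -0.0], [0.945, 0.327, -0.0], [-0.0, -0.0, -1.0]]
contact_force: [0.6, 0.0, 0.4]
finger_gap: 0.0601
```

```bash
python3 - <<'E'
from h import *
plan([.391,.223,.15],RAKE,5,.06)
E
```

```text
pos [0.3441 0.3741 0.2185] ang 109.09 d [ 0.0469 -0.1511 -0.0685] spin 25.5 f [0.6 0.  0.4] gap 0.0601 t 1.1
[[np.float64(-0.0316), np.float64(-0.001), np.float64(0.0137), np.float64(5.1), 0.06], [np.float64(-0.0316), np.float64(0.0018), np.float64(0.0137), np.float64(5.1), 0.06], [np.float64(-0.0313), np.float64(0.0046), np.float64(0.0137), np.float64(5.1), 0.06], [np.float64(-0.0308), np.float64(0.0074), np.float64(0.0137), np.float64(5.1), 0.06], [np.float64(-0.03), np.float64(0.0101), np.float64(0.0137), np.float64(5.1), 0.06]]
```

>>> play_rows:
  targets: [-0.0316,-0.001,0.0137,5.1,0.06,-0.0316,0.0018,0.0137,5.1,0.06,-0.0313,0.0046,0.0137,5.1,0.06,-0.0308,0.0074,0.0137,5.1,0.06,-0.03,0.01,0.0137,5.1,0.06]

```text
time_s: 1.6
ee_pos: [0.3916, 0.2234, 0.1497]
tool_rot: [[0.111, 0.994, 0.0], [0.994, -0.111, -0.0], [-0.0, 0.0, -1.0]]
contact_force: [0.6, 0.7, -0.7]
finger_gap: 0.0597
```

```bash
python3 - <<'E'
from h import *
cv2.imwrite('pics/s1.png',get_image('scene')[:,:,::-1]);cv2.imwrite('pics/t1.png',get_image('top')[:,:,::-1])
crop('pics/s1.png','pics/s1c.png',200,100,380,235,4)
plan([.391,.223,.039],RAKE,5,.06)
E
```

```text
pos [0.3914 0.2204 0.149 ] ang 83.36 d [-0.0004  0.0026 -0.11  ] spin -0.23 f [ 0. -1. -1.] gap 0.0602 t 1.7
[[np.float64(0.0005), np.float64(-0.0001), np.float64(0.022), np.float64(-0.05), 0.06], [np.float64(0.0005), np.float64(-0.0001), np.float64(0.022), np.float64(-0.05), 0.06], [np.float64(0.0005), np.float64(-0.0001), np.float64(0.022), np.float64(-0.05), 0.06], [np.float64(0.0005), np.float64(-0.0001), np.float64(0.022), np.float64(-0.05), 0.06], [np.float64(0.0005), np.float64(-0.0001), np.float64(0.022), np.float64(-0.05), 0.06]]
```

View pics/s1c.png

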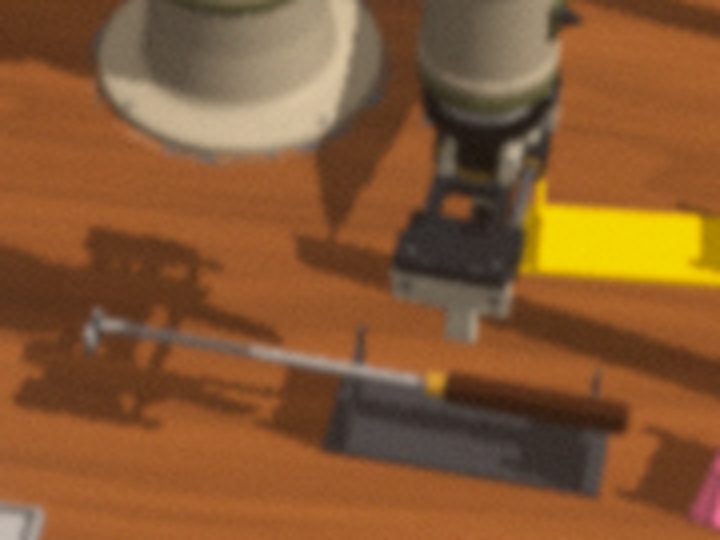

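The gripper hovers over the handle just behind the brass collar (collar at about (436,385) in the crop), so I'll descend and grip.

>>> play_rows:
  targets: [0.0005,0,0.022,0,0.06,0.0005,0,0.022,0,0.06,0,0,0.022,0,0.06,0,0,0.022,0,0.06,0,0,0.022,0,0.06]

```text
time_s: 2.2
ee_pos: [0.3915, 0.2266, 0.0394]
tool_rot: [[0.106, 0.994, 0.0], [0.994, -0.106, 0.001], [0.001, 0.0, -1.0]]
contact_force: [0.2, 0.7, -0.3]
finger_gap: 0.0599
```

>>> play_rows:
  targets: [0,0,0,0,0.03,0,0,0,0,0.018,0,0,0,0,0.005,0,0,0,0,0.005,0,0,0,0,0.005]
  grip_force: 50

```text
time_s: 2.7
ee_pos: [0.3918, 0.2259, 0.0409]
tool_rot: [[0.108, 0.994, 0.001], [0.994, -0.108, 0.001], [0.001, 0.001, -1.0]]
contact_force: [0.8, 0.2, -0.4]
finger_gap: 0.0247
```

```bash
python3 - <<'E'
from h import *
cv2.imwrite('pics/s2.png',get_image('scene')[:,:,::-1])
crop('pics/s2.png','pics/s2c.png',200,100,380,235,4)
plan([.391,.223,.038],RAKE,1,.0)
E
```

```text
pos [0.3918 0.2259 0.0408] ang 83.82 d [-0.0008 -0.0029 -0.0028] spin 0.23 f [0.5 0.2 0.6] gap 0.0204 t 2.75
[[np.float64(-0.0029), np.float64(-0.0004), np.float64(0.0028), np.float64(0.23), 0.0]]
```

View pics/s2c.png

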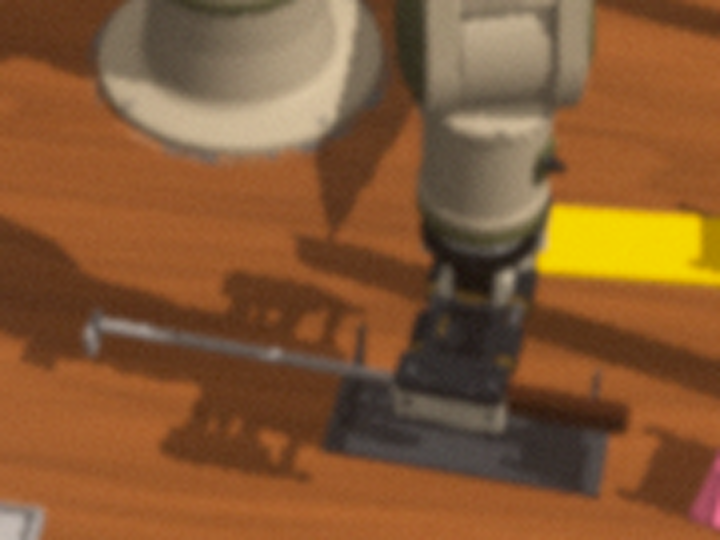

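>>> play_rows:
  targets: [0,0,0,0,0.005,0,0,0,0,0.005,0,0,0,0,0.005,0,0,0,0,0.005]
  grip_force: 60

```text
time_s: 3.15
ee_pos: [0.3916, 0.2257, 0.0405]
tool_rot: [[0.108, 0.994, 0.0], [0.994, -0.108, 0.001], [0.001, 0.0, -1.0]]
contact_force: [-0.5, 0.0, 6.9]
finger_gap: 0.0158
```

>>> play_rows:
  targets: [0,0,-0.01,0,0.005,0,0,-0.015,0,0.005,0,0,-0.02,0,0.005,0,0,-0.02,0,0.005,0,0,-0.015,0,0.005]

```text
time_s: 3.65
ee_pos: [0.3915, 0.2254, 0.1217]
tool_rot: [[0.108, 0.994, 0.0], [0.994, -0.108, 0.0], [0.0, 0.0, -1.0]]
contact_force: [0.4, 0.4, -0.8]
finger_gap: 0.0155
```

>>> play_rows:
  targets: [0,0,0,0,0.005,0,0,0,0,0.005]

```text
time_s: 3.85
ee_pos: [0.3915, 0.2257, 0.1203]
tool_rot: [[0.108, 0.994, 0.001], [0.994, -0.108, 0.001], [0.001, 0.001, -1.0]]
contact_force: [0.1, -0.7, -1.0]
finger_gap: 0.0159
```

```bash
python3 - <<'E'
from h import *
for n in('scene','top'):cv2.imwrite(f'pics/{n}3.png',get_image(n)[:,:,::-1])
crop('pics/scene3.png','pics/s3c.png',200,100,380,235,4)
crop('pics/top3.png','pics/t3c.png',200,195,400,295,4)
plan([.391,.223,.118],RAKE,1,.0)
E
```

```text
pos [0.3912 0.2254 0.1196] ang 83.82 d [-0.0002 -0.0024 -0.0016] spin 0.22 f [-0.6 -0.8 -0.9] gap 0.0157 t 3.95
[[np.float64(-0.0024), np.float64(0.0001), np.float64(0.0016), np.float64(0.22), 0.0]]
```

View pics/s3c.png

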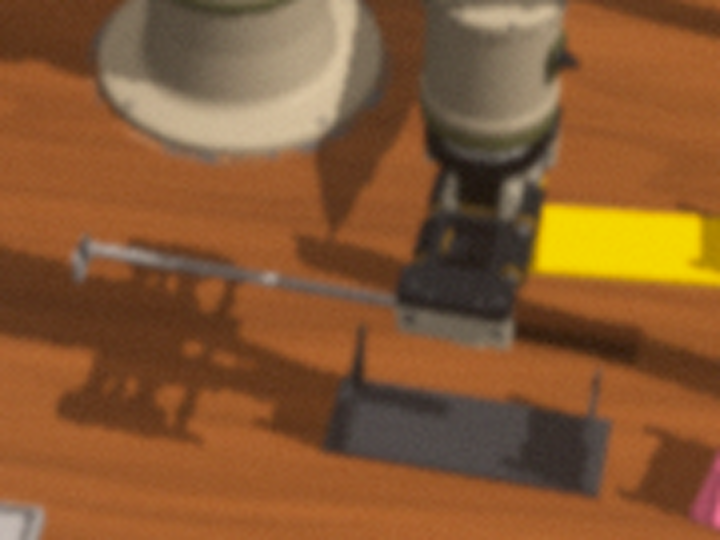

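View pics/t3c.png

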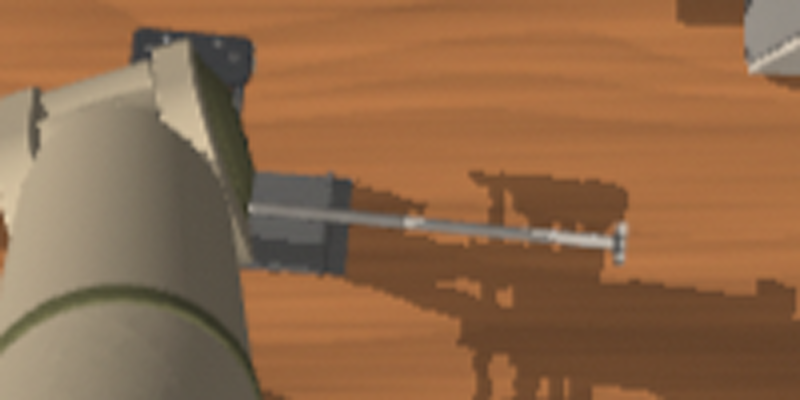

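The rake is up and the rest is empty. The blade shows at scene crop (88,245) and top crop (618,243); I'll triangulate those for its height, reach and heading.

```bash
python3 - <<'E'
from h import *
np.set_printoptions(precision=4,suppress=True)
s=lambda x,y:(200+x/4-.375,100+y/4-.375)
t=lambda x,y:(200+x/4-.375,195+y/4-.375)
b,e=two(s(88,243),t(617,243));print('blade top',b,e)
m,e=two(s(270,279),t(412,222));print('highlight?',m,e)
p=monitor.read_state()['ee_pos'];d=b[:2]-p[:2];print(d,np.hypot(*d),'ang',np.degrees(np.arctan2(-d[1],-d[0])))
E
```

```text
blade top [ 0.3616 -0.042   0.1399] 0.0007813228350652728
highlight? [0.3765 0.0873 0.1367] 0.0026893399163081043
[-0.0296 -0.2674] 0.2690485210918034 ang 83.69424815410082
```

```bash
python3 - <<'E'
from h import *
plan([.600,.186,.115],88.28,10,.005)
E
```

```text
pos [0.3912 0.2254 0.1196] ang 83.82 d [ 0.2088 -0.0394 -0.0046] spin -4.46 f [-0.6 -0.8 -0.9] gap 0.0157 t 3.95
[[np.float64(-0.0017), np.float64(0.0212), np.float64(0.0005), np.float64(-0.45), 0.005], [np.float64(-0.0018), np.float64(0.0212), np.float64(0.0005), np.float64(-0.45), 0.005], [np.float64(-0.002), np.float64(0.0212), np.float64(0.0005), np.float64(-0.45), 0.005], [np.float64(-0.0022), np.float64(0.0211), np.float64(0.0005), np.float64(-0.45), 0.005], [np.float64(-0.0023), np.float64(0.0211), np.float64(0.0005), np.float64(-0.45), 0.005], [np.float64(-0.0025), np.float64(0.0211), np.float64(0.0005), np.float64(-0.45), 0.005], [np.float64(-0.0027), np.float64(0.0211), np.float64(0.0005), np.float64(-0.45), 0.005], [np.float64(-0.0028), np.float64(0.0211), np.float64(0.0005), np.float64(-0.45), 0.005], [np.float64(-0.003), np.float64(0.021), np.float64(0.0005), np.float64(-0.45), 0.005], [np.float64(-0.0031), np.float64(0.021), np.float64(0.0005), np.float64(-0.45), 0.005]]
```

>>> play_rows:
  targets: [-0.0017,0.021,0.0005,-0.45,0.005,-0.0018,0.021,0.0005,-0.45,0.005,-0.002,0.021,0.0005,-0.45,0.005,-0.0022,0.021,0.0005,-0.45,0.005,-0.0023,0.021,0.0005,-0.45,0.005]

```text
time_s: 4.45
ee_pos: [0.4955, 0.2053, 0.1165]
tool_rot: [[0.069, 0.998, -0.002], [0.998, -0.069, -0.001], [-0.001, -0.002, -1.0]]
contact_force: [0.3, 0.8, -1.1]
finger_gap: 0.0153
```

>>> play_rows:
  targets: [-0.0025,0.021,0.0005,-0.45,0.005,-0.0027,0.021,0.0005,-0.45,0.005,-0.0028,0.021,0.0005,-0.45,0.005,-0.003,0.021,0.0005,-0.45,0.005,-0.003,0.016,0.0005,-0.45,0.005]

```text
time_s: 4.95
ee_pos: [0.595, 0.1858, 0.1137]
tool_rot: [[0.03, 1.0, -0.001], [1.0, -0.03, -0.001], [-0.001, -0.001, -1.0]]
contact_force: [1.0, 0.2, -1.1]
finger_gap: 0.0157
```

```bash
python3 - <<'E'
from h import *
for n in('scene','top'):cv2.imwrite(f'pics/{n}4.png',get_image(n)[:,:,::-1])
crop('pics/scene4.png','pics/s4c.png',120,170,280,280,5)
crop('pics/top4.png','pics/t4c.png',270,130,430,230,5)
plan([.600,.186,.1035],88.28,2,.005)
E
```

```text
pos [0.5959 0.1852 0.1137] ang 88.2 d [ 0.0041  0.0008 -0.0102] spin -0.08 f [-0.6  0.  -1. ] gap 0.0158 t 5.05
[[np.float64(0.0005), np.float64(0.002), np.float64(0.0051), np.float64(-0.04), 0.005], [np.float64(0.0005), np.float64(0.002), np.float64(0.0051), np.float64(-0.04), 0.005]]
```

View pics/s4c.png

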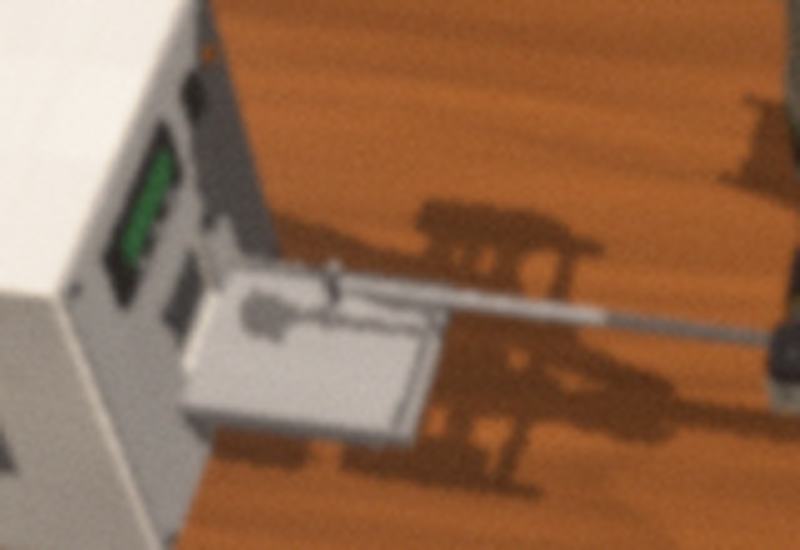

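View pics/t4c.png

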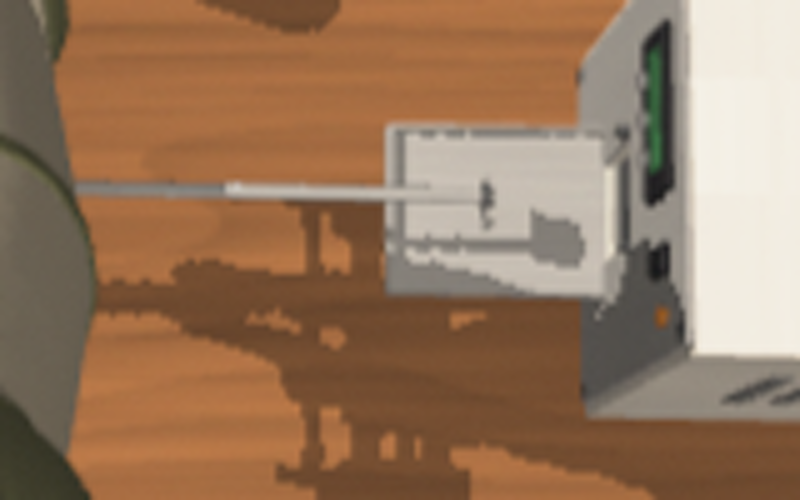

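```bash
python3 - <<'E'
from h import *
np.set_printoptions(precision=4,suppress=True)
s=lambda x,y:(120+x/5-.4,170+y/5-.4)
t=lambda x,y:(270+x/5-.4,130+y/5-.4)
P=np.array([.590,-.161,.075]);ex=np.array([-.03,-.99955,0]);ey=np.array([.99955,-.03,0])
def port(p): q=p-P;return np.array([q@ex,q@ey,q[2]])
b,e=two(s(334,270),t(487,194));print(port(b),e)
p=monitor.read_state();R=p['tool_rot'];bl=p['ee_pos']-.267*R[:,0]+np.array([0,0,-.0065]);print('pred blade',port(bl))
# rod two points in top at expected z .129
print(port(onz('top',*t(230,188),.129)),port(onz('top',*t(470,194),.129)))
E
```

```text
[-0.0775 -0.005   0.0666] 0.0016989621811847586
pred blade [-0.0792 -0.0049  0.0325]
[-0.2119 -0.0015  0.054 ] [-0.0851 -0.0024  0.054 ]
```

```bash
python3 - <<'E'
from h import *
np.set_printoptions(precision=1,suppress=True)
p=monitor.read_state();R=p['tool_rot'];o=p['ee_pos']+np.array([0,0,.0155])
ax,ay,az=-R[:,0],-R[:,1],-R[:,2]
ims=cv2.imread('pics/s4c.png');imt=cv2.imread('pics/t4c.png')
for q in[(.268,13,0),(.268,-13,0),(.268,13,-22),(.268,-13,-22),(.27,0,4),(.15,0,0),(.05,0,0)]:
    w=o+ax*q[0]+ay*q[1]/1e3+az*q[2]/1e3
    a=(proj('scene',w)-[120,170]+.4)*5;b=(proj('top',w)-[270,130]+.4)*5
    print(q,a,b)
    cv2.circle(ims,tuple(a.astype(int)),2,(0,0,255),-1);cv2.circle(imt,tuple(b.astype(int)),2,(0,0,255),-1)
cv2.imwrite('pics/o.png',np.vstack([ims[200:400,:],imt[100:300]]))
E
```

```text
(0.268, 13, 0) [347.9 264.6] [483.4 222.7]
(0.268, -13, 0) [333.5 305.8] [483.2 174.5]
(0.268, 13, -22) [354.3 290.8] [476.4 231.3]
(0.268, -13, -22) [340.3 331.8] [476.3 184. ]
(0.27, 0, 4) [335.6 279.8] [488.4 196.9]
(0.15, 0, 0) [572.  314.9] [259.7 194.3]
(0.05, 0, 0) [771.3 340.6] [ 70.8 190.8]
```

View pics/o.png

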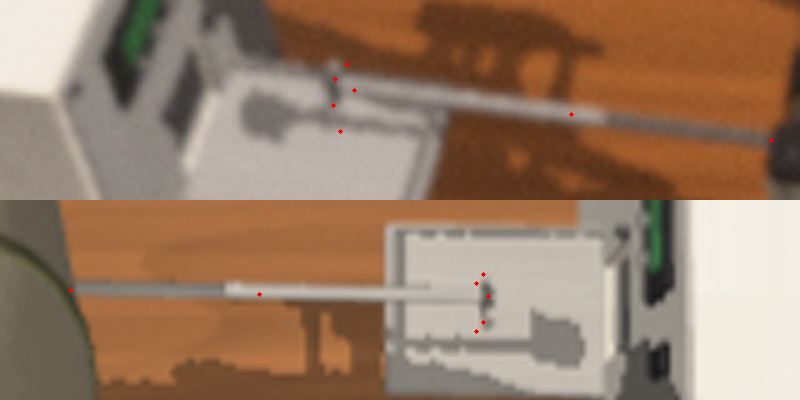

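```bash
cat >> h.py <<'E'
def rodpts(n,img,cols,r0,r1):
    g=cv2.cvtColor(cv2.imread(img),cv2.COLOR_BGR2HSV).astype(float)
    out=[]
    for c in cols:
        s=g[:,c,1];lo,hi=r0(c),r1(c);w=np.clip(130-s[lo:hi],0,None)
        if w.sum()>30: out.append((c,(w*np.arange(lo,hi)).sum()/w.sum()))
    return np.array(out)
def rodline(sp,tp):
    N=[]
    for n,p in(('scene',sp),('top',tp)):
        k=np.polyfit(p[:,0],p[:,1],1);print(n,'resid px',np.abs(np.polyval(k,p[:,0])-p[:,1]).max())
        a,b=p[0,0],p[-1,0]
        o,d1=ray(n,a,np.polyval(k,a));o,d2=ray(n,b,np.polyval(k,b));m=np.cross(d1,d2);m/=np.linalg.norm(m);N.append((m,m@o))
    d=np.cross(N[0][0],N[1][0]);d/=np.linalg.norm(d)
    if d[1]>0:d=-d
    return N,d
def at_y(N,y):
    A=np.array([N[0][0],N[1][0],[0,1,0]]);return np.linalg.solve(A,[N[0][1],N[1][1],y])
E
python3 - <<'E'
from h import *
np.set_printoptions(precision=4,suppress=True)
g=cv2.cvtColor(cv2.imread('pics/scene4.png'),cv2.COLOR_BGR2HSV)
print(g[222:242,230,1],g[160:176,330,1])
sp=rodpts('scene','pics/scene4.png',range(212,240),lambda c:int(227.5+(c-205)*.115)-2,lambda c:int(227.5+(c-205)*.115)+9)
tp=rodpts('top','pics/top4.png',range(318,346),lambda c:163,lambda c:173)
print(sp[::6],tp[::6])
N,d=rodline(sp,tp);print('dir',d,'pitch deg',np.degrees(np.arcsin(d[2])))
for y in(.186,.05,-.08):print(at_y(N,y))
E
```

```text
[185 185 184 180 180 182 173 130  74  42  32  47 105 159 178 171 176 181
 178 173] [246 243 237 249 250 248 250 243 208 188 185 188 185 185 193 182]
[[212.     229.4603]
 [218.     230.2934]
 [224.     231.1171]
 [230.     231.8086]
 [236.     232.6237]] [[318.     167.6975]
 [324.     167.798 ]
 [330.     167.9707]
 [336.     168.215 ]
 [342.     168.3713]]
scene resid px 0.2344538835847061
top resid px 0.11753295355839555
dir [-0.0407 -0.9992 -0.0041] pitch deg -0.2371060277473297
[0.5986 0.186  0.1326]
[0.593 0.05  0.132]
[ 0.5877 -0.08    0.1315]
```

>>> play_rows:
  targets: [0,0.002,0.006,0,0.005,0,0.0025,0.006,0,0.005,-0.015,0,0,0,0.005,-0.02,0,0,0,0.005,-0.02,0,0,0,0.005]

```text
time_s: 5.55
ee_pos: [0.5964, 0.13, 0.1029]
tool_rot: [[0.029, 1.0, -0.001], [1.0, -0.029, -0.001], [-0.001, -0.001, -1.0]]
contact_force: [-0.8, -0.5, -1.3]
finger_gap: 0.015
```

>>> play_rows:
  targets: [-0.01,0,0,0,0.005,-0.01,0,0,0,0.005,-0.01,0,0,0,0.005,-0.01,0,0,0,0.005,-0.01,0,0,0,0.005]

```text
time_s: 6.05
ee_pos: [0.5956, 0.0814, 0.1031]
tool_rot: [[0.029, 1.0, 0.0], [1.0, -0.029, 0.0], [0.0, 0.0, -1.0]]
contact_force: [0.1, 0.7, -2.2]
finger_gap: 0.015
```

```bash
python3 - <<'E'
from h import *
for n in('scene','top'):cv2.imwrite(f'pics/{n}5.png',get_image(n)[:,:,::-1])
crop('pics/scene5.png','pics/s5c.png',120,170,280,280,5)
plan([.5938,-.022,.102],88.28,2,.005)
p=monitor.read_state();R=p['tool_rot'];print(p['torque'])
E
```

```text
pos [0.5956 0.0795 0.1032] ang 88.2 d [-0.0018 -0.1015 -0.0012] spin -0.08 f [ 0.5 -0.  -2.3] gap 0.0157 t 6.15
[[np.float64(-0.0507), np.float64(0.0007), np.float64(0.0006), np.float64(-0.04), 0.005], [np.float64(-0.0507), np.float64(0.0007), np.float64(0.0006), np.float64(-0.04), 0.005]]
[ 0.23791997  0.00535145 -0.01194869]
```

View pics/s5c.png

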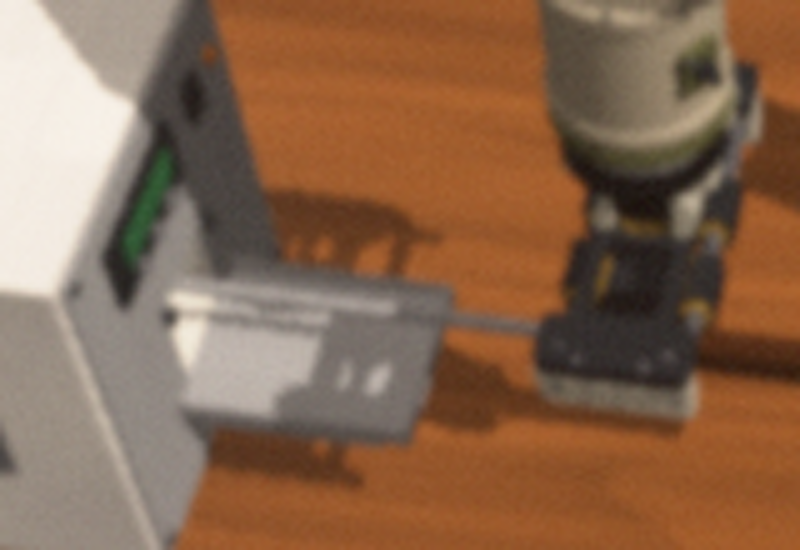

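The rod now goes in at the port (scene crop (175,310)) with light forces, about 2 N down. I'll continue over the boat.

>>> play_rows:
  targets: [-0.01,0.001,0,0,0.005,-0.015,0,0,0,0.005,-0.015,0,0,0,0.005,-0.015,0,0,0,0.005,-0.01,0,0,0,0.005]

```text
time_s: 6.65
ee_pos: [0.5946, 0.0139, 0.1032]
tool_rot: [[0.032, 1.0, 0.0], [1.0, -0.032, -0.001], [-0.001, 0.0, -1.0]]
contact_force: [0.2, 0.6, -2.1]
finger_gap: 0.0156
```

>>> play_rows:
  targets: [-0.01,0,0,0,0.005,-0.01,0,0,0,0.005,-0.01,0,0,0,0.005,-0.005,0,0,0,0.005,0,0,0,0,0.005]

```text
time_s: 7.15
ee_pos: [0.5937, -0.0196, 0.1032]
tool_rot: [[0.031, 1.0, 0.0], [1.0, -0.031, -0.0], [-0.0, 0.0, -1.0]]
contact_force: [0.9, -0.9, -2.0]
finger_gap: 0.0153
```

```bash
python3 - <<'E'
from h import *
plan([.5938,-.022,.0865],88.28,2,.005)
p=monitor.read_state();print(p['torque'])
E
```

```text
pos [ 0.5937 -0.0196  0.1032] ang 88.24 d [ 0.0001 -0.0024 -0.0167] spin -0.04 f [ 0.9 -0.9 -2. ] gap 0.0153 t 7.15
[[np.float64(-0.0012), np.float64(0.0001), np.float64(0.0083), np.float64(-0.02), 0.005], [np.float64(-0.0012), np.float64(0.0001), np.float64(0.0083), np.float64(-0.02), 0.005]]
[0.06073796 0.0757389  0.00570752]
```

>>> play_rows:
  targets: [-0.001,0,0.004,0,0.005,0,0,0.004,0,0.005,0,0,0.004,0,0.005,0,0,0.004,0,0.005,0,0,0,0,0.005]

```text
time_s: 7.65
ee_pos: [0.5934, -0.0193, 0.0864]
tool_rot: [[0.029, 1.0, -0.001], [1.0, -0.029, -0.0], [-0.0, -0.001, -1.0]]
contact_force: [0.0, -0.8, -1.3]
finger_gap: 0.0157
```

```bash
python3 - <<'E'
from h import *
for n in('scene','top'):cv2.imwrite(f'pics/{n}6.png',get_image(n)[:,:,::-1])
crop('pics/scene6.png','pics/s6c.png',120,170,280,280,5)
plan([.5938,-.022,.0865],88.28,2,.005)
p=monitor.read_state();print(p['torque'])
E
```

```text
pos [ 0.5936 -0.0196  0.087 ] ang 88.3 d [ 0.0002 -0.0024 -0.0005] spin 0.02 f [ 0.5 -1.  -1.7] gap 0.0156 t 7.75
[[np.float64(-0.0012), np.float64(0.0001), np.float64(0.0002), np.float64(0.01), 0.005], [np.float64(-0.0012), np.float64(0.0001), np.float64(0.0002), np.float64(0.01), 0.005]]
[ 0.0431339   0.03304323 -0.002482  ]
```

View pics/s6c.png

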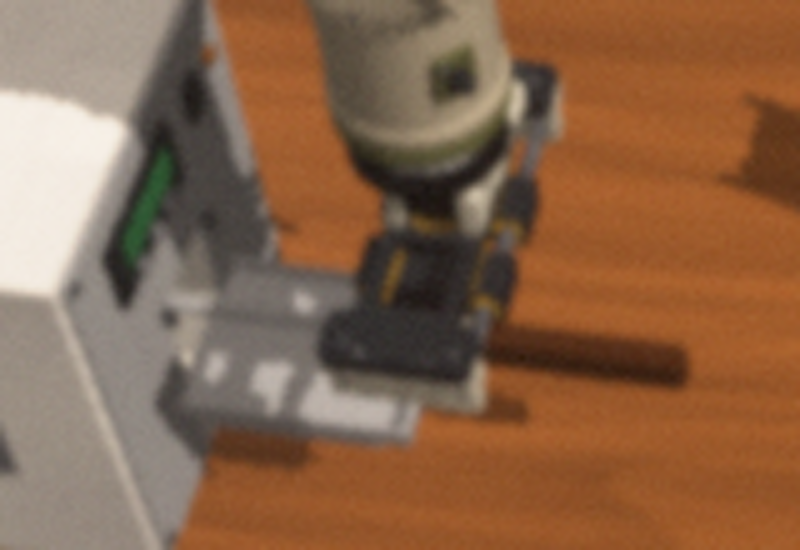

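>>> play_rows:
  targets: [0,0,0.002,0,0.005,0,0,0.002,0,0.005,0,0,0,0,0.005]

```text
time_s: 8.05
ee_pos: [0.5937, -0.0196, 0.083]
tool_rot: [[0.03, 1.0, -0.0], [1.0, -0.03, -0.0], [-0.0, -0.0, -1.0]]
contact_force: [0.7, 0.3, -1.7]
finger_gap: 0.0157
```

>>> play_rows:
  targets: [0,0,0.0015,0,0.005,0,0,0,0,0.005]

```text
time_s: 8.25
ee_pos: [0.5937, -0.0196, 0.0816]
tool_rot: [[0.03, 1.0, -0.0], [1.0, -0.03, -0.0], [-0.0, -0.0, -1.0]]
contact_force: [0.4, 1.0, -1.7]
finger_gap: 0.0158
```

```bash
python3 - <<'E'
from h import *
p=monitor.read_state();print(p['torque'],p['contact_force'],p['ee_pos'])
E
```

```text
[-0.05254356  0.04645073 -0.0118286 ] [ 0.40650738  1.04058891 -1.70405291] [ 0.59367711 -0.01955874  0.08155557]
```

>>> play_rows:
  targets: [0,0,0.0015,0,0.005,0,0,0,0,0.005]

```text
time_s: 8.45
ee_pos: [0.5937, -0.0195, 0.0801]
tool_rot: [[0.029, 1.0, 0.0], [1.0, -0.029, 0.0], [0.0, 0.0, -1.0]]
contact_force: [-0.6, 1.5, 0.6]
finger_gap: 0.0157
```

```bash
python3 - <<'E'
from h import *
p=monitor.read_state();print(p['torque'],p['contact_force'],p['ee_pos'])
E
```

```text
[-0.20518809  0.1034603  -0.00430765] [-0.61812873  1.46434588  0.64148168] [ 0.59374468 -0.01950453  0.08010819]
```

>>> play_rows:
  targets: [0,0,0.0015,0,0.005,0,0,0,0,0.005]

```text
time_s: 8.65
ee_pos: [0.5938, -0.0194, 0.0786]
tool_rot: [[0.029, 1.0, 0.0], [1.0, -0.029, 0.0], [0.0, 0.0, -1.0]]
contact_force: [0.6, 1.6, 2.0]
finger_gap: 0.0156
```

```bash
python3 - <<'E'
from h import *
p=monitor.read_state();print(p['torque'],p['contact_force'],p['ee_pos'])
E
```

```text
[-0.24554514  0.11825209  0.03690089] [0.58553062 1.56958083 2.02447544] [ 0.5937614  -0.019424    0.07860782]
```

Contact came at TCP z = 0.081, where a level rake would meet the floor. I'll raise 7 mm and draw slowly outward.

>>> play_rows:
  targets: [0,0,-0.0035,0,0.005,0,0,-0.0035,0,0.005,0.005,0,0,0,0.005,0.005,0,0,0,0.005,0.005,0,0,0,0.005]

```text
time_s: 9.15
ee_pos: [0.594, -0.0039, 0.0856]
tool_rot: [[0.029, 1.0, -0.0], [1.0, -0.029, 0.0], [0.0, -0.0, -1.0]]
contact_force: [0.3, -0.4, -2.9]
finger_gap: 0.0152
```

>>> play_rows:
  targets: [0.006,0,0,0,0.005,0.008,0,0,0,0.005,0.008,0,0,0,0.005,0.008,0,0,0,0.005,0.006,0,0,0,0.005]

```text
time_s: 9.65
ee_pos: [0.5952, 0.0325, 0.0856]
tool_rot: [[0.029, 1.0, -0.0], [1.0, -0.029, 0.0], [0.0, -0.0, -1.0]]
contact_force: [0.0, -0.9, -1.5]
finger_gap: 0.0158
```

```bash
python3 - <<'E'
from h import *
for n in('scene','top'):cv2.imwrite(f'pics/{n}7.png',get_image(n)[:,:,::-1])
crop('pics/scene7.png','pics/s7c.png',120,170,280,280,5)
plan([.599,.133,.0855],88.28,2,.005)
p=monitor.read_state();print(p['torque'])
E
```

```text
pos [0.5952 0.033  0.0856] ang 88.4 d [ 0.0038  0.1    -0.0001] spin 0.12 f [-0.3  0.3 -0.5] gap 0.0158 t 9.75
[[np.float64(0.05), np.float64(0.0005), np.float64(0.0001), np.float64(0.06), 0.005], [np.float64(0.05), np.float64(0.0004), np.float64(0.0001), np.float64(0.06), 0.005]]
[0.16593455 0.08856331 0.02933361]
```

View pics/s7c.png

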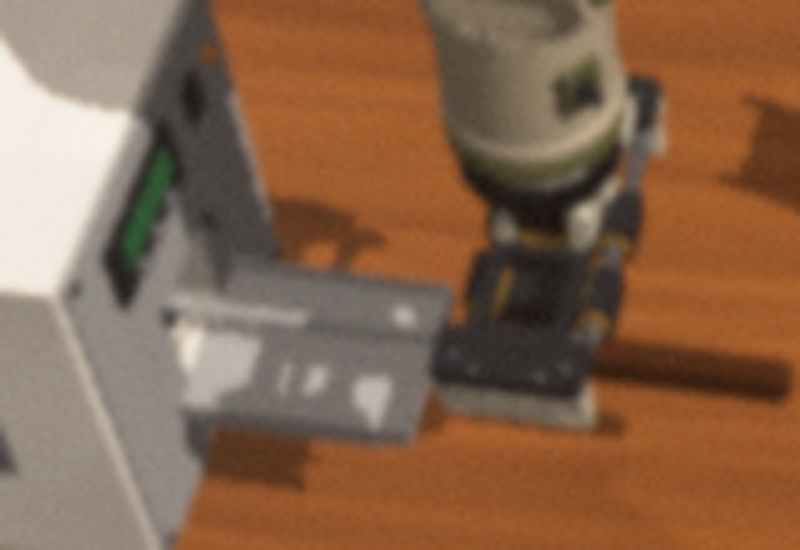

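>>> play_rows:
  targets: [0.005,0,0,0,0.005,0.005,0,0,0,0.005,0.005,0,0,0,0.005,0.005,0,0,0,0.005,0.005,0,0,0,0.005]

```text
time_s: 10.25
ee_pos: [0.596, 0.0567, 0.0856]
tool_rot: [[0.03, 1.0, 0.0], [1.0, -0.03, -0.0], [-0.0, 0.0, -1.0]]
contact_force: [0.6, -0.8, -1.1]
finger_gap: 0.0159
```

```bash
python3 - <<'E'
from h import *
for n in('scene','top'):cv2.imwrite(f'pics/{n}8.png',get_image(n)[:,:,::-1])
crop('pics/scene8.png','pics/s8c.png',130,185,230,260,8)
plan([.599,.133,.0855],88.28,2,.005)
E
```

```text
pos [0.596  0.0576 0.0856] ang 88.37 d [ 0.003   0.0754 -0.0001] spin 0.09 f [ 0.5 -0.2 -1.6] gap 0.0156 t 10.35
[[np.float64(0.0377), np.float64(0.0004), np.float64(0.0001), np.float64(0.05), 0.005], [np.float64(0.0377), np.float64(0.0004), np.float64(0.0001), np.float64(0.05), 0.005]]
```

View pics/s8c.png

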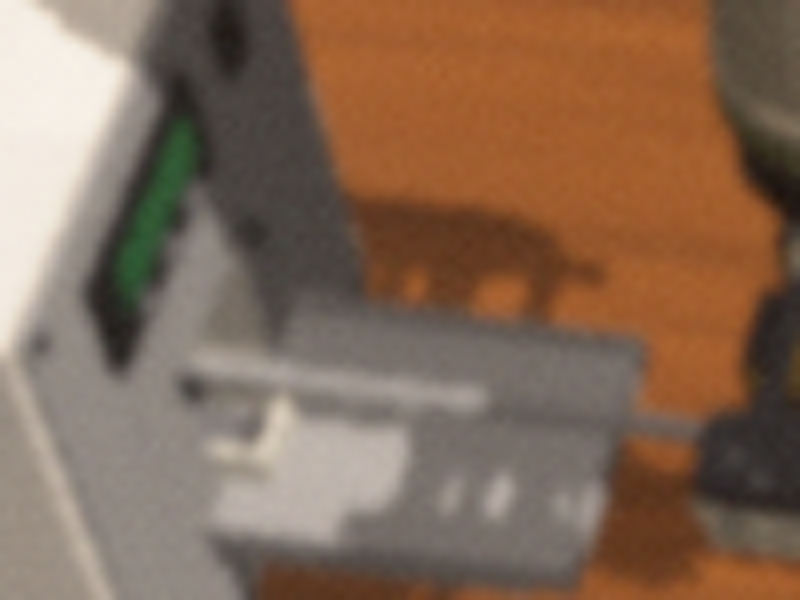

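The white front end of the boat comes upright through the port at crop (270,430), so it is being drawn. I'll keep going.

>>> play_rows:
  targets: [0.005,0,0,0,0.005,0.005,0,0,0,0.005,0.005,0,0,0,0.005,0.005,0,0,0,0.005,0.005,0,0,0,0.005]

```text
time_s: 10.85
ee_pos: [0.5967, 0.0819, 0.0856]
tool_rot: [[0.029, 1.0, 0.0], [1.0, -0.029, 0.0], [0.0, 0.0, -1.0]]
contact_force: [0.6, -0.5, -2.0]
finger_gap: 0.0157
```

>>> play_rows:
  targets: [0.005,0,0,0,0.005,0.005,0,0,0,0.005,0.005,0,0,0,0.005,0.005,0,0,0,0.005,0.005,0,0,0,0.005]

```text
time_s: 11.35
ee_pos: [0.5975, 0.1068, 0.0857]
tool_rot: [[0.03, 1.0, 0.0], [1.0, -0.03, -0.0], [-0.0, 0.0, -1.0]]
contact_force: [0.2, 0.7, -1.2]
finger_gap: 0.0155
```

```bash
python3 - <<'E'
from h import *
for n in('scene','top'):cv2.imwrite(f'pics/{n}9.png',get_image(n)[:,:,::-1])
crop('pics/scene9.png','pics/s9c.png',130,185,230,260,8)
plan([.599,.133,.0855],88.28,2,.005)
E
```

```text
pos [0.5974 0.1074 0.0856] ang 88.36 d [ 0.0016  0.0256 -0.0001] spin 0.08 f [-0.4  0.5 -0.9] gap 0.0153 t 11.45
[[np.float64(0.0128), np.float64(0.0004), np.float64(0.0), np.float64(0.04), 0.005], [np.float64(0.0128), np.float64(0.0004), np.float64(0.0), np.float64(0.04), 0.005]]
```

View pics/s9c.png

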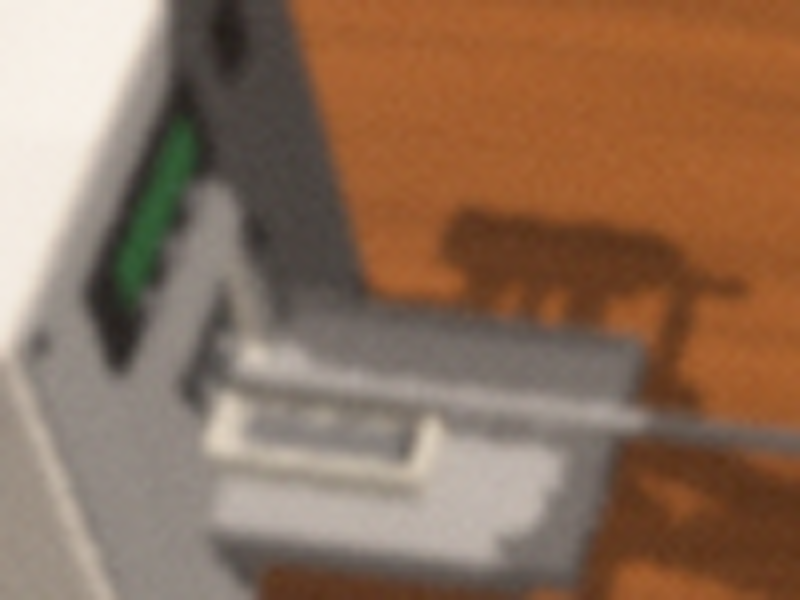

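>>> play_rows:
  targets: [0.006,0,0,0,0.005,0.006,0,0,0,0.005,0.006,0,0,0,0.005,0.005,0,0,0,0.005,0.003,0,0,0,0.005]

```text
time_s: 11.95
ee_pos: [0.5982, 0.1331, 0.0856]
tool_rot: [[0.029, 1.0, 0.0], [1.0, -0.029, 0.0], [0.0, 0.0, -1.0]]
contact_force: [-0.0, -0.3, -1.4]
finger_gap: 0.0156
```

>>> play_rows:
  targets: [0,0,0,0,0.005,0,0,0,0,0.005,0,0,0,0,0.005]

```text
time_s: 12.25
ee_pos: [0.5982, 0.1321, 0.0857]
tool_rot: [[0.03, 1.0, 0.0], [1.0, -0.03, -0.0], [-0.0, 0.0, -1.0]]
contact_force: [0.8, 0.8, -0.1]
finger_gap: 0.0156
```

```bash
python3 - <<'E'
from h import *
for n in('scene','top'):cv2.imwrite(f'pics/{n}10.png',get_image(n)[:,:,::-1])
crop('pics/scene10.png','pics/s10c.png',130,185,230,260,8)
crop('pics/top10.png','pics/t10c.png',330,140,420,200,8)
plan([.599,.133,.0855],88.28,2,.005)
E
```

```text
pos [0.5982 0.1321 0.0857] ang 88.28 d [ 0.0008  0.0009 -0.0002] spin -0.0 f [-0.3 -0.7 -0.9] gap 0.0156 t 12.35
[[np.float64(0.0005), np.float64(0.0004), np.float64(0.0001), np.float64(-0.0), 0.005], [np.float64(0.0005), np.float64(0.0004), np.float64(0.0001), np.float64(-0.0), 0.005]]
```

View pics/s10c.png

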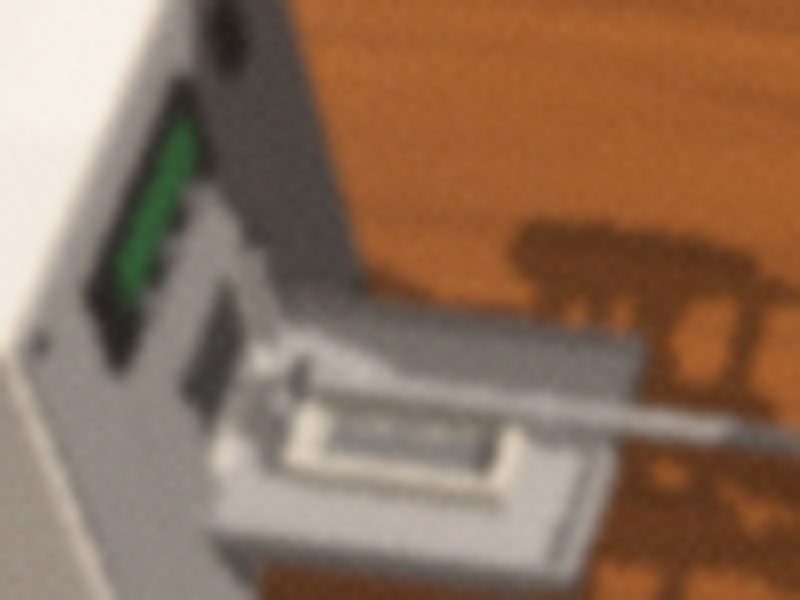

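View pics/t10c.png

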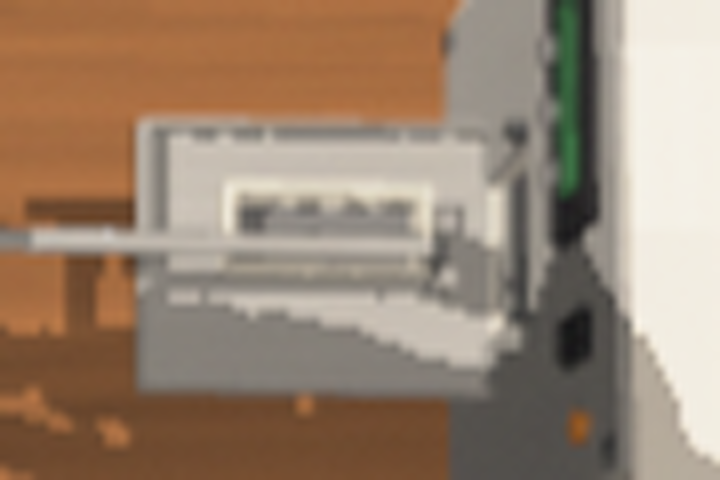

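The boat stands upright on the shelf (top crop (328,228)), the blade is just behind it and the flap is down in the port. I'll back off 3 mm, lift and carry the rake back.

>>> play_rows:
  targets: [-0.003,0,0,0,0.005,0,0,-0.01,0,0.005,0,0,-0.015,0,0.005,0,0,-0.015,0,0.005,0,0,-0.015,0,0.005]

```text
time_s: 12.85
ee_pos: [0.5984, 0.1294, 0.1426]
tool_rot: [[0.03, 1.0, 0.001], [1.0, -0.03, 0.0], [0.0, 0.001, -1.0]]
contact_force: [-0.1, -0.2, -1.5]
finger_gap: 0.0157
```

>>> play_rows:
  targets: [0.01,0,0,0,0.005,0.02,0,0,0,0.005,0.02,0,0,0,0.005,0.01,0,0,0,0.005,0,0,0,0,0.005]

```text
time_s: 13.35
ee_pos: [0.5996, 0.1917, 0.1405]
tool_rot: [[0.027, 1.0, -0.0], [1.0, -0.027, 0.001], [0.001, -0.0, -1.0]]
contact_force: [0.1, -0.1, -0.6]
finger_gap: 0.0157
```

```bash
python3 - <<'E'
from h import *
for n in('scene','top'):cv2.imwrite(f'pics/{n}11.png',get_image(n)[:,:,::-1])
crop('pics/scene11.png','pics/s11c.png',100,140,300,290,4)
crop('pics/top11.png','pics/t11c.png',330,140,420,200,8)
plan([.3917,.2257,.139],83.82,11,.005)
E
```

```text
pos [0.5997 0.1889 0.1405] ang 88.31 d [-0.208   0.0368 -0.0015] spin 4.49 f [-0.7  0.1 -1.8] gap 0.0153 t 13.45
[[np.float64(0.0028), np.float64(-0.019), np.float64(0.0001), np.float64(0.41), 0.005], [np.float64(0.0027), np.float64(-0.019), np.float64(0.0001), np.float64(0.41), 0.005], [np.float64(0.0025), np.float64(-0.019), np.float64(0.0001), np.float64(0.41), 0.005], [np.float64(0.0024), np.float64(-0.0191), np.float64(0.0001), np.float64(0.41), 0.005], [np.float64(0.0022), np.float64(-0.0191), np.float64(0.0001), np.float64(0.41), 0.005], [np.float64(0.0021), np.float64(-0.0191), np.float64(0.0001), np.float64(0.41), 0.005], [np.float64(0.002), np.float64(-0.0191), np.float64(0.0001), np.float64(0.41), 0.005], [np.float64(0.0018), np.float64(-0.0191), np.float64(0.0001), np.float64(0.41), 0.005], [np.float64(0.0017), np.float64(-0.0191), np.float64(0.0001), np.float64(0.41), 0.005], [np.float64(0.0016), np.float64(-0.0191), np.float64(0.0001), np.float64(0.41), 0.005], [np.float64(0.0014), np.float64(-0.0192), np.float64(0.0001), np.float64(0.41), 0.005]]
```

View pics/s11c.png

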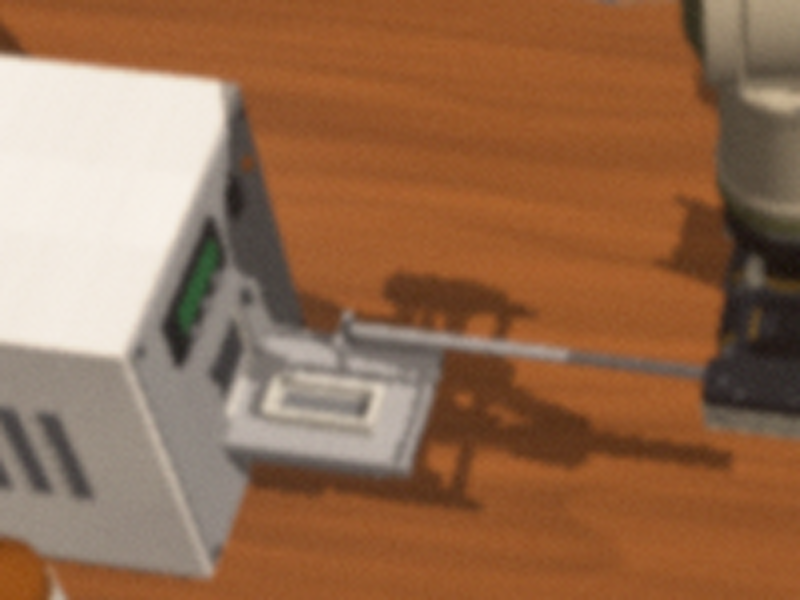

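View pics/t11c.png

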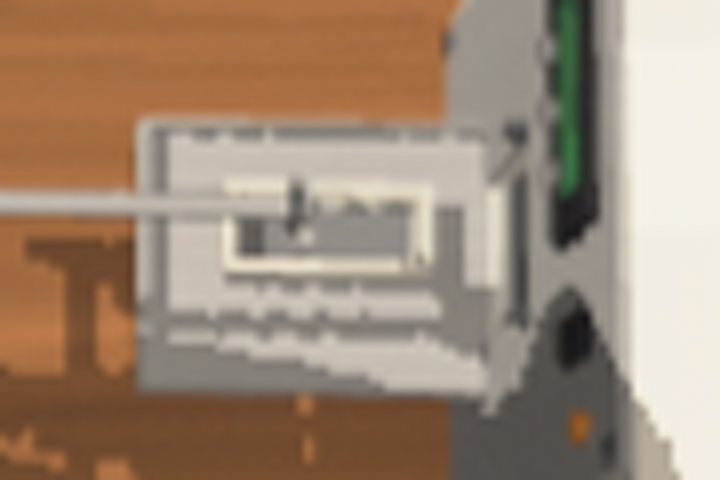

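>>> play_rows:
  targets: [0.0028,-0.019,0,0.41,0.005,0.0027,-0.019,0,0.41,0.005,0.0025,-0.019,0,0.41,0.005,0.0024,-0.019,0,0.41,0.005,0.0022,-0.019,0,0.41,0.005]

```text
time_s: 13.95
ee_pos: [0.505, 0.2047, 0.1408]
tool_rot: [[0.068, 0.998, 0.0], [0.998, -0.068, -0.0], [-0.0, 0.0, -1.0]]
contact_force: [-0.3, -0.8, -1.0]
finger_gap: 0.0154
```

>>> play_rows:
  targets: [0.002,-0.019,0,0.41,0.005,0.002,-0.019,0,0.41,0.005,0.0018,-0.019,0,0.41,0.005,0.0017,-0.019,0,0.41,0.005,0.0016,-0.019,0,0.41,0.005]

```text
time_s: 14.45
ee_pos: [0.4112, 0.2216, 0.1408]
tool_rot: [[0.103, 0.995, 0.0], [0.995, -0.103, -0.0], [-0.0, 0.0, -1.0]]
contact_force: [-0.1, 0.6, -1.1]
finger_gap: 0.0153
```

```bash
python3 - <<'E'
from h import *
t=lambda x,y:(330+x/8-.44,140+y/8-.44)
P=np.array([.590,-.161,.075]);ex=np.array([-.03,-.99955,0]);ey=np.array([.99955,-.03,0])
q=onz('top',*t(328,227),.089)-P;print('boat',q@ex,q@ey)
plan([.3917,.2257,.139],83.82,2,.005)
E
```

```text
boat -0.05941810018973508 0.008449520392193922
pos [0.4112 0.2216 0.1408] ang 84.07 d [-0.0195  0.0041 -0.0018] spin 0.25 f [-0.1  0.6 -1.1] gap 0.0153 t 14.45
[[np.float64(0.001), np.float64(-0.0099), np.float64(0.0009), np.float64(0.13), 0.005], [np.float64(0.001), np.float64(-0.0099), np.float64(0.0009), np.float64(0.13), 0.005]]
```

>>> play_rows:
  targets: [0.001,-0.01,0,0.1,0.005,0.001,-0.01,0,0.1,0.005,0,0,0.02,0,0.005,0,0,0.02,0,0.005,0,0,0.015,0,0.005]

```text
time_s: 14.95
ee_pos: [0.3923, 0.2266, 0.0849]
tool_rot: [[0.105, 0.994, 0.001], [0.994, -0.105, -0.0], [0.0, 0.001, -1.0]]
contact_force: [-0.3, 0.1, -0.1]
finger_gap: 0.0157
```

>>> play_rows:
  targets: [0,0,0,0,0.005,0,0,0,0,0.005]

```text
time_s: 15.15
ee_pos: [0.3922, 0.2263, 0.0857]
tool_rot: [[0.105, 0.994, -0.0], [0.994, -0.105, -0.0], [-0.0, -0.0, -1.0]]
contact_force: [-0.5, -0.0, -2.4]
finger_gap: 0.0157
```

```bash
python3 - <<'E'
from h import *
for n in('scene','top'):cv2.imwrite(f'pics/{n}12.png',get_image(n)[:,:,::-1])
crop('pics/scene12.png','pics/s12c.png',200,100,380,235,4)
crop('pics/top12.png','pics/t12c.png',200,195,400,295,4)
plan([.3917,.2257,.0405],83.82,3,.005)
E
```

```text
pos [0.3924 0.2267 0.0863] ang 83.97 d [-0.0007 -0.001  -0.0458] spin 0.15 f [ 0.2  0.1 -1.2] gap 0.0156 t 15.25
[[np.float64(-0.0004), np.float64(-0.0002), np.float64(0.0153), np.float64(0.05), 0.005], [np.float64(-0.0004), np.float64(-0.0002), np.float64(0.0153), np.float64(0.05), 0.005], [np.float64(-0.0004), np.float64(-0.0002), np.float64(0.0153), np.float64(0.05), 0.005]]
```

View pics/s12c.png

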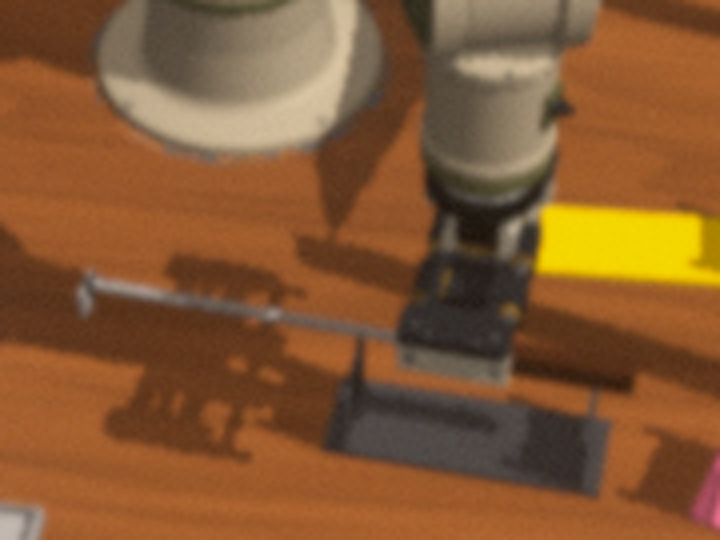

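View pics/t12c.png

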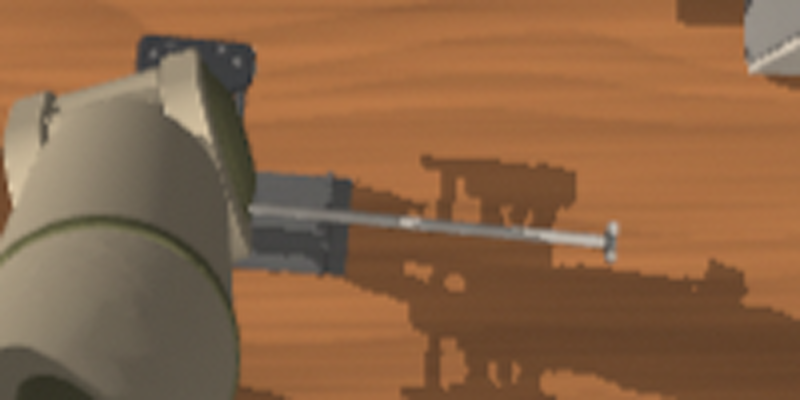

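The rake hangs level over its dark rest (blade at top crop (612,240), as at pick-up). I'll lower it gently.

>>> play_rows:
  targets: [0,0,0.015,0,0.005,0,0,0.012,0,0.005,0,0,0.008,0,0.005,0,0,0.005,0,0.005,0,0,0,0,0.005]

```text
time_s: 15.75
ee_pos: [0.3919, 0.2267, 0.0455]
tool_rot: [[0.105, 0.995, -0.0], [0.995, -0.105, -0.0], [-0.0, -0.0, -1.0]]
contact_force: [0.2, 0.2, -0.7]
finger_gap: 0.0153
```

>>> play_rows:
  targets: [0,0,0.002,0,0.005,0,0,0.002,0,0.005,0,0,0.001,0,0.005,0,0,0,0,0.005]

```text
time_s: 16.15
ee_pos: [0.3919, 0.2269, 0.0407]
tool_rot: [[0.104, 0.995, 0.0], [0.995, -0.104, 0.0], [0.0, 0.0, -1.0]]
contact_force: [0.0, -0.3, -1.1]
finger_gap: 0.0155
```

```bash
python3 - <<'E'
from h import *
plan([.3917,.2257,.0405],83.82,1,.005)
print(monitor.read_state()['torque'])
E
```

```text
pos [0.3919 0.2269 0.0407] ang 84.01 d [-0.0002 -0.0012 -0.0002] spin 0.19 f [ 0.  -0.3 -1.1] gap 0.0155 t 16.15
[[np.float64(-0.0012), np.float64(-0.0001), np.float64(0.0002), np.float64(0.19), 0.005]]
[-0.0438002   0.03769523 -0.02738759]
```

>>> play_rows:
  targets: [0,0,0.0005,0,0.005,0,0,0,0,0.018,0,0,0,0,0.025,0,0,0,0,0.04,0,0,0,0,0.06]
  grip_force: 10

```text
time_s: 16.65
ee_pos: [0.3919, 0.2267, 0.0401]
tool_rot: [[0.104, 0.995, 0.0], [0.995, -0.104, -0.0], [-0.0, 0.0, -1.0]]
contact_force: [-0.0, -0.4, 0.5]
finger_gap: 0.0365
```

>>> play_rows:
  targets: [0,0,0,0,0.06,0,0,0,0,0.06,0,0,-0.01,0,0.06,0,0,-0.025,0,0.06,0,0,-0.03,0,0.06]

```text
time_s: 17.15
ee_pos: [0.3913, 0.2262, 0.1058]
tool_rot: [[0.105, 0.994, -0.002], [0.994, -0.105, -0.001], [-0.001, -0.002, -1.0]]
contact_force: [-0.1, 0.7, -0.3]
finger_gap: 0.0602
```

>>> play_rows:
  targets: [0,0,-0.035,0,0.06,0.02,0,-0.03,0,0.06,0.03,0,-0.01,0,0.06,0.04,0,0,0,0.06,0.04,0,0,0,0.06]

```text
time_s: 17.65
ee_pos: [0.4054, 0.3574, 0.1819]
tool_rot: [[0.105, 0.994, 0.001], [0.994, -0.105, 0.002], [0.002, 0.001, -1.0]]
contact_force: [1.8, -1.2, -0.1]
finger_gap: 0.0599
```

```bash
python3 - <<'E'
from h import *
for n in('scene','top'):cv2.imwrite(f'pics/{n}13.png',get_image(n)[:,:,::-1])
plan([.3917,.2257,.0405],83.82,1,.005)
E
```

```text
pos [0.4052 0.3618 0.1808] ang 84.34 d [-0.0135 -0.1361 -0.1403] spin 0.52 f [ 0.1 -0.  -0.7] gap 0.0603 t 17.75
[[np.float64(-0.1367), np.float64(0.0), np.float64(0.1403), np.float64(0.52), 0.005]]
```

View pics/scene13.png

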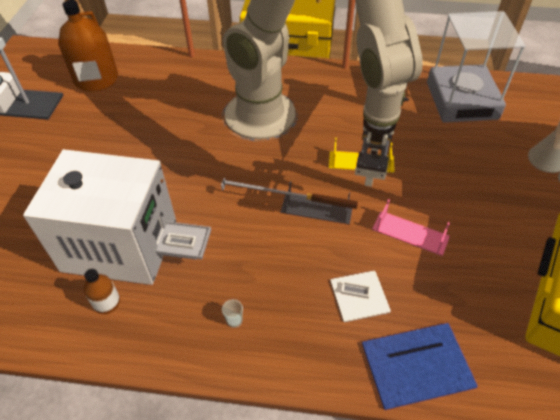

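View pics/top13.png

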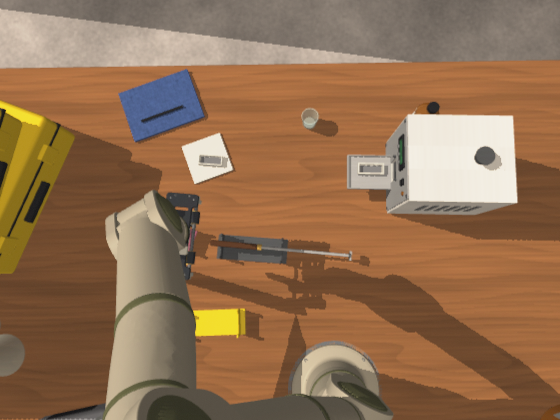

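The rake lies as it did at the start (blade at top (350,256)), the boat is on the shelf at (370,169), and the beaker, bottle and spare boat look unmoved. A last crop compares the flap and rake before and after.

```bash
python3 - <<'E'
from h import *
a=[]
for n in('0','13'):
    im=cv2.imread(f'pics/scene{n}.png')
    a.append(np.hstack([cv2.resize(im[195:265,130:220],None,fx=4,fy=4,interpolation=2),cv2.resize(im[165:235,210:320],None,fx=4,fy=4,interpolation=2)]))
cv2.imwrite('pics/cmp.png',np.vstack(a))
d=cv2.absdiff(cv2.imread('pics/top0.png'),cv2.imread('pics/top13.png')).max(2)
print(d[238:262,205:360].mean(), [d[r].mean() for r in(np.s_[105:130,300:322],np.s_[130:185,180:235],np.s_[98:115,412:442])])
E
```

```text
14.005913978494624 [np.float64(0.9963636363636363), np.float64(0.7963636363636364), np.float64(1.2215686274509805)]
```

View pics/cmp.png

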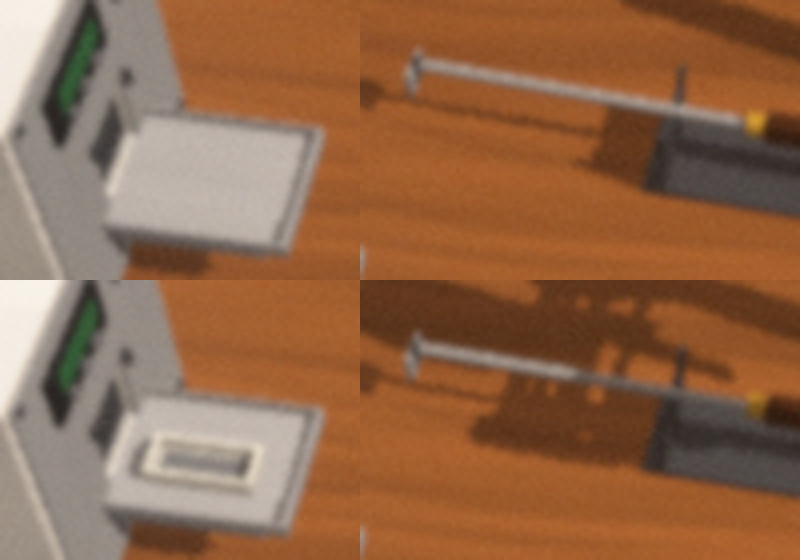

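In the crop, the flap hangs shut as at the start, the boat is upright on the shelf, and the rake is back within about a pixel. I'll hand it in.

```bash
python3 - <<'E'
from cell import bot
print(bot.close_job())
E
```

```text
the job is handed in; nothing more can be done
None
```

The boat is out on the steel shelf, the flap is shut and the rake is back on its dark rest, handed in at about 17.8 s of the 58 s allowed; no verdict is reported at hand-in.

- **What I did:** I took the rake off the dark steel rest and pushed the flap in with it. I passed over the boat at 20 mm blade height, lowered the blade behind it and drew it out with the flap riding on the rod. Then I lifted the blade clear and laid the rake back.
- **Boat:** It is upright, measured about 59 mm in front of the face and 8 mm off the centre line, inside the limits.
- **Flap:** It looks the same as in the starting picture, so I take it as shut. I could not measure its angle, either at the end or while the boat passed under it.
- **Rake:** It is back within about a pixel of where it started, with the blade down and the same way round.
- **Other things:** The image patches for the beaker, the spare boat with its tile, and the amber bottle are unchanged from the start.
- **Disagreements:** The camera put the held rod about 3 mm higher than the arm's own position did. I checked by touching the chamber floor, and contact came within about 1 mm of the arm's value. One rough reading of the blade height was 8 mm off; a line fit along the rod replaced it.

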